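# Knock home the truss pins

### The job

Two lengths of stage truss have been butted together, but the two brass pins in the chord nearest the robot still stand proud. Knock both pins fully home with the mallet, striking each squarely along its own leaning line and keeping the hand itself off the truss and pins. Then stand the mallet back on the table on one of its faces, clear of the truss, and leave the tea caddy, carton and tray where they are.

Things in the scene. Friction and masses are not known exactly. Their poses are not given: they have to be found in the camera images.
- truss: Two lengths (500 mm to +y, 290 mm to -y) of aluminium truss butted at y = 0, lying on 48 mm timber bearers; fixed. Three 50 mm chord tubes along y, axes at (x, z) = (0, 73) near, (120, 281) apex, (240, 73) mm far. Origin on the table straight below the near chord's axis at the butt joint; x away from the robot to the far chord, y along the chords to the robot's left, z up.
- joint_mid (a point): On the near chord's axis at the butt joint (truss (0, 0, 73) mm); axes as the truss's. Two brass-coloured pins cross this axis, 30 mm either side of here along y, leaning 30 degrees from vertical: from chord axis to pin top is (-0.5, 0, 0.866), up and towards the robot. The apex and far chords' pins are home already.
- pin_left_top (a point): Centre of the struck end of the left pin (truss y = +30 mm); moves with it. Round tapered steel pin 79 mm long, 15 mm across near this end (12 mm flat). This end stands 34 mm proud of the tube, along the pin, at joint value 0 and 6 mm proud when home. z points out along the pin; driving goes along -z.
- pin_right_top (a point): The same for the right pin (truss y = -30 mm).
- pin_left (a joint): How far the left pin (the one at truss y = +30 mm) has been driven in along its own line, m: 0 at its most proud, 0.028 hard home against its stop. Resists with about 5 N of friction in its taper plus a springback of 80 N/m (2.2 N at home); it stays where it is knocked to.
- pin_right (a joint): How far the right pin (the one at truss y = -30 mm) has been driven in along its own line, m: 0 at its most proud, 0.028 hard home against its stop. Resists with about 5 N of friction in its taper plus a springback of 80 N/m (2.2 N at home); it stays where it is knocked to.
- mallet: Mallet, 0.37 to 0.55 kg: black rubber barrel head 56 mm across, 84 mm long, a flat 52 mm face at each end; orange rubber-covered handle 24 mm wide, 34 mm deep, flat sides. Starts standing on a face, handle level. Origin at the centre of that face, z along the head to the other face; the handle runs along -x, its centre line at z = 42 mm, to 170 mm from the head's axis.
- mallet_grip (a point): A good place to grip the mallet: on the handle's centre line, 64 mm from the head's axis (mallet x = -64, z = 42 mm); axes as the mallet's. A grip of about 60 N holds it through the blows; driving on much past the pin's stop turns it in the grip.
- caddy: Green metal tea caddy, upright cylinder 66 mm across, 122 mm tall; origin at the centre of its underside. Bystander.
- carton: White and blue carton standing upright, 75 x 55 x 140 mm; origin at the centre of its underside. Bystander.
- tray: Shallow pale wooden tray, 150 x 210 x 35 mm, with two R-clips in it; origin at the centre of its underside. Bystander.
Not all that is in view belongs to the job. Leave any red look-alike of the mallet alone.

How it is judged:
By the outcome, as a careful person would: the job done as asked, in the order asked, and still so for the second after the job is handed in, with the robot touching nothing.
It also fails if it takes over 45 s, if anything falls off the work surface, if the arm or the gripper's body presses on something with over 40 N, if the wrist force passes 120 N, or if a joint passes its speed limit or range.

### The arm

A 7-joint arm with a two-finger parallel gripper is mounted at the origin on the work surface. World frame = base frame: x ahead of the robot, y to its left, z up, the work surface at z = 0. Lengths are in m, angles in rad, forces in N, time in s.
With the tool pointing down it reaches from about 0.425 to 0.875 m from the base axis. Payload 4.7 kg.
Tool frame: the origin (TCP) lies midway between the tips of the shut fingers; the grasp point (between the pads) lies 19 mm behind it; z points along the fingers, y is the line along which they close (so a half turn about z gives the same grasp; the last joint's range is limited). The gripper opens to 87 mm and grips with 3 to 60 N. Pads are 19 mm wide; open, the fingers measure 117 mm over their backs; the gripper's body (75 mm by 190 mm) begins 51 mm behind the grasp point.
Start: joints at [1.318, 0.321, -0.07, 1.45, 0.023, 1.371, -0.057], TCP at [0.171, -0.627, 0.201] pointing down, gripper open.
Joint ranges: [-2.86, 2.86], [-0.3, 2.09], [-1.38, 1.24], [0.06, 2.45], [-1.56, 4.7], [0.09, 2.05], [-2.69, 2.69]. Speed limits (rad/s): [2.57, 2.57, 3.14, 3.14, 3.14, 3.14, 3.14].

### API

Orientations are given as a rotation vector (axis times angle).
In Python, from bench import ctrl gives the robot as it stands. The module is installed in compiled form; this text tells all that it offers.
- The arm moves only by the tool carry_out, never from a script. Its argument "steps" is a list of rows, each a list of 7 numbers: the turn, a rotation vector about the world's x, y, z in degrees, then the shift along the world's x, y, z in cm, then the opening, from 0 (shut) to 1 (fully open). A call has 1 to 12 rows; each row is the pose to reach, as a shift and turn from the pose commanded when the call began; what a row does not reach only later rows make up. A row lasts 1/10 s, in which the tool goes at most 50 mm and 8.59 degrees, less where a joint would pass 70% of its speed; a pose out of reach is approached as far as the arm can. A call with a gripper value outside its range is refused whole. The fingers move at their own pace and stop on an object; "squeeze" is the grip in N (left out, the last holds). Time passes only in rows, so rows that repeat a pose let the fingers close. It gives the time, the measured TCP pose, the force, the opening and the grip force at its end, in the units of the state.
- ctrl.get_state(): the state, without advancing time (a new reading comes with each control period).
- ctrl.get_image(name): name is "scene" or "top" or "wrist"; returns a dict with "pixels" (420x560x3 uint8, red, green, blue), "camera_matrix" (3x3 intrinsics, pixels), "cam_to_world" (4x4, takes a point from camera to world coordinates); the wrist camera has in their place "T_tool_cam" (4x4, takes a point from camera to tool coordinates, whose origin is the TCP and whose axes are the flange's). Camera axes: x right, y down, z forward; pixel columns grow to the right and rows downward; lengths in m; the calibration is good to about 2 mm. A picture is of the moment at which its call begins: read the wrist's pose just before it. There is no depth.
- ctrl.close_job(): hands the job in; it is judged then, once.
The state is a dict: "time": time; "joint_positions": joint angles; "qd": joint speeds; "joint_torque": joint torques, N m; "position": TCP position; "tool_rot": TCP orientation; "ft_force": force on the tool from outside, world axes, zero at the start; "torque": the same for the moment, N m; "grip_width": opening from 0.0 (shut) to 1.0 (fully open); "grip_force": force on a finger pad.
Only numpy, scipy, OpenCV 4.12 (cv2) and the standard library are available. Lean on these libraries where they do the work, as an engineer would, in place of code of your own. Each camera call takes 0.05 s, during which the arm holds its last target. There are 200 camera calls.

## Working session

There is one attempt and no reset: what is moved stays moved. The work goes in short steps, Python scripts to look and compute and a tool call to move; the robot and the scene stay as the last step left them, time stands still between calls to the robot, and variables do not carry over. Pictures are saved under pics/ and viewed, at most 10 in all, crops included, and the job is handed in when it is done.

Besides the shell and the picture viewer there is one more tool, called after ">>>" as a command line: name --pt "numbers of a row" for each row, then --argument value for the rest. carry_out: Moves the arm, as the interface text tells. Its arguments: {"type":"object","properties":{"steps":{"type":"array","items":{"type":"array","items":{"type":"number"}}},"squeeze":{"type":"number"}},"required":["steps"]}

```bash
mkdir -p pics; python3 - <<'E'
from bench import ctrl
import cv2,numpy as np
s=ctrl.get_state();print({k:np.round(v,3).tolist() for k,v in s.items()})
for n in ["scene","top"]:
    r=ctrl.get_image(n);cv2.imwrite(f"pics/{n}0.png",r["pixels"][:,:,::-1]);np.savez(f"{n}0.npz",**r)
    print(n,np.round(r["camera_matrix"],1).tolist(),np.round(r["cam_to_world"],3).tolist())
E
```

```text
{'time': 0.0, 'joint_positions': [1.318, 0.322, -0.07, 1.452, 0.023, 1.371, -0.057], 'qd': [0.001, -0.0, 0.002, 0.0, -0.0, 0.002, 0.002], 'joint_torque': [0.0, -49.129, -0.404, -31.253, -0.064, 0.044, 0.0], 'position': [0.171, -0.626, 0.2], 'tool_rot': [-3.112, -0.418, 0.001], 'ft_force': [0.096, -0.594, 1.216], 'torque': [-0.017, 0.009, 0.054], 'grip_force': 0.0, 'grip_width': 0.999}
scene [[529.8, 0.0, 272.4], [0.0, 529.8, 220.9], [0.0, 0.0, 1.0]] [[-0.655, 0.606, -0.451, 1.036], [0.756, 0.522, -0.395, 0.387], [-0.004, -0.599, -0.8, 1.042], [0.0, 0.0, 0.0, 1.0]]
top [[519.6, 0.0, 283.3], [0.0, 519.6, 204.6], [0.0, 0.0, 1.0]] [[-0.021, -0.987, 0.162, 0.246], [-1.0, 0.021, -0.002, -0.088], [-0.001, -0.162, -0.987, 1.602], [0.0, 0.0, 0.0, 1.0]]
```

View pics/scene0.png

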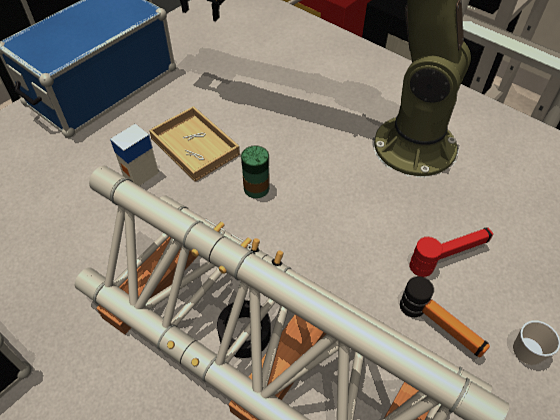

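View pics/top0.png

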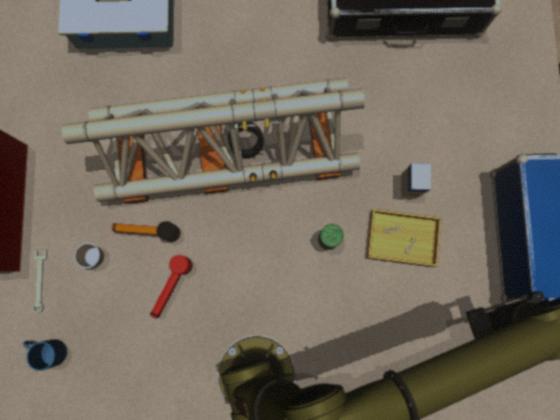

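The scene view shows the orange mallet (head 418,295, handle to 487,350), with the brass pins near (255,245) and (278,258) behind the apex chord. In the top view the mallet head is at (167,232) with its handle running left (+y). The pins are near (253,177) and (273,175).

```bash
cat > h.py <<'E'
import numpy as np,cv2
from scipy.spatial.transform import Rotation as R
def load(n): 
    d=np.load(n+".npz");return d["pixels"],d["camera_matrix"],d["cam_to_world"]
def ray(K,T,uv):
    d=T[:3,:3]@np.linalg.solve(K,[uv[0],uv[1],1.]);return T[:3,3],d/np.linalg.norm(d)
def plane(K,T,uv,z):
    o,d=ray(K,T,uv);return o+d*(z-o[2])/d[2]
def tri(rs):
    A=0;b=0
    for o,d in rs:
        P=np.eye(3)-np.outer(d,d);A=A+P;b=b+P@o
    p=np.linalg.solve(A,b);return p,[np.linalg.norm((np.eye(3)-np.outer(d,d))@(p-o)) for o,d in rs]
def blobs(px,lo,hi,amin=20,box=None):
    m=cv2.inRange(cv2.cvtColor(px,cv2.COLOR_RGB2HSV),np.array(lo),np.array(hi))
    if box: 
        k=np.zeros_like(m);k[box[1]:box[3],box[0]:box[2]]=255;m&=k
    cs,_=cv2.findContours(m,cv2.RETR_EXTERNAL,cv2.CHAIN_APPROX_NONE)
    out=[]
    for c in cs:
        if cv2.contourArea(c)>=amin:
            M=cv2.moments(c);out.append((cv2.contourArea(c),(M["m10"]/M["m00"],M["m01"]/M["m00"]),cv2.minAreaRect(c),c))
    return sorted(out,key=lambda o:-o[0])
E
python3 - <<'E'
from h import *
pt,Kt,Tt=load("top0");ps,Ks,Ts=load("scene0")
ht=blobs(pt,(5,150,60),(22,255,255),50,(100,210,190,250))[0]
hs=blobs(ps,(5,150,60),(22,255,255),50,(400,280,500,370))[0]
bt=blobs(pt,(0,0,0),(180,255,60),50,(145,215,190,250));bs=blobs(ps,(0,0,0),(180,255,60),50,(395,270,440,325))
print("handle",ht[:3],hs[:3]);print("head",[b[:3] for b in bt],[b[:3] for b in bs])
p,e=tri([ray(Kt,Tt,ht[1]),ray(Ks,Ts,hs[1])]);print("handle mid",p,e)
b=cv2.boxPoints(ht[2]);print([plane(Kt,Tt,q,.05).round(3) for q in b])
for z in(.073,):
  for uv in[(98,192),(358,163),(262,174)]:print("chord",uv,plane(Kt,Tt,uv,.09).round(3))
for n,p_,bx,k in(("t",pt,(225,155,305,195),9),("s",ps,(200,215,300,275),8)):
  c=cv2.resize(p_[bx[1]:bx[3],bx[0]:bx[2]],None,fx=k/1.,fy=k/1.,interpolation=cv2.INTER_CUBIC)[:,:,::-1]
  cv2.imwrite(f"pics/c{n}.png",c)
a=cv2.resize(cv2.imread("pics/ct.png"),(720,360));s=cv2.resize(cv2.imread("pics/cs.png"),(720,None or 240*0+432))
cv2.imwrite("pics/crop.png",cv2.resize(np.vstack([a,s]),(540,594)))
E
```

```text
handle (308.0, (135.17857142857142, 228.8814935064935), ((134.5457000732422, 228.8603973388672), (45.384368896484375, 8.193410873413086), 4.085616588592529)) (1024.0, (452.84781901041663, 326.08251953125), ((452.5244140625, 325.71954345703125), (68.87262725830078, 16.39824676513672), 38.65980911254883))
head [(313.0, (167.91693290734824, 231.58040468583596), ((168.20001220703125, 231.60003662109375), (22.360679626464844, 17.8885440826416), 26.56505012512207))] [(918.0, (415.95279593318804, 296.19081336238196), ((416.2586364746094, 296.60345458984375), (27.29721450805664, 41.41006088256836), 21.801406860351562))]
handle mid [0.43766985 0.35319291 0.04829568] [np.float64(0.002334660165535105), np.float64(0.002334660165535016)]
[array([0.431, 0.425, 0.05 ]), array([0.455, 0.425, 0.05 ]), array([0.443, 0.288, 0.05 ]), array([0.418, 0.289, 0.05 ])]
chord (98, 192) [0.544 0.456 0.09 ]
chord (358, 163) [ 0.615 -0.317  0.09 ]
chord (262, 174) [ 0.588 -0.03   0.09 ]
```

View pics/crop.png

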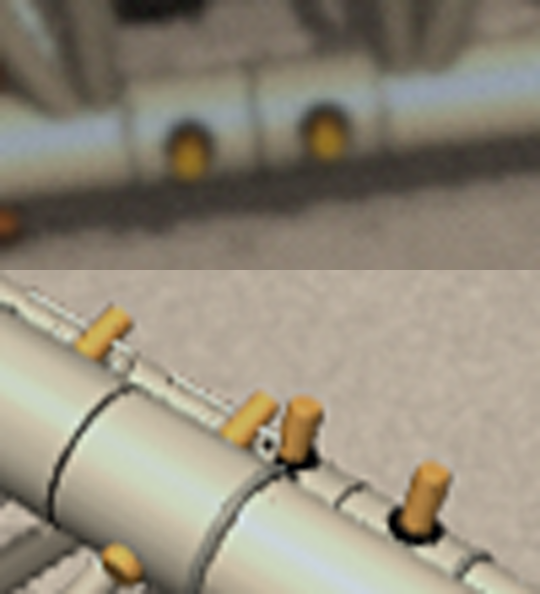

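The crop confirms it. The near-chord pins are the ones with dark collars. Their struck ends are at about (281,252) left and (257,240) right in the scene view, and (253,179) and (273,176) in the top view. The other brass stubs belong to the apex chord.

```bash
python3 - <<'E'
from h import *
from bench import ctrl
pt,Kt,Tt=load("top0");ps,Ks,Ts=load("scene0")
L=tri([ray(Kt,Tt,(252.9,178.9)),ray(Ks,Ts,(280.6,252))]);Rr=tri([ray(Kt,Tt,(273.4,176)),ray(Ks,Ts,(257,240))])
print("L",L,"R",Rr,"d",L[0]-Rr[0])
s=ctrl.get_state();M=R.from_rotvec(s["tool_rot"]).as_matrix();print(M.round(3))
r=ctrl.get_image("wrist");print(r["T_tool_cam"].round(3).tolist(),r["camera_matrix"].round(1).tolist())
# handle axis yaw via mid edges plane z=.042 ; head
for uv,z in(((135.2,228.9),.055),((167.9,231.6),.084)):print(plane(Kt,Tt,uv,z).round(4))
E
```

```text
L (array([ 0.56678546, -0.00324917,  0.11834847]), [np.float64(0.0013611461682960515), np.float64(0.0013611461682958123)]) R (array([ 0.5746873 , -0.062889  ,  0.11484739]), [np.float64(0.0016931977591696013), np.float64(0.00169319775916959)]) d [-0.00790184  0.05963983  0.00350108]
[[ 0.965  0.264 -0.001]
 [ 0.264 -0.965  0.002]
 [-0.    -0.002 -1.   ]]
[[-0.001, -0.961, -0.277, 0.076], [1.0, -0.001, -0.0, -0.0], [0.0, -0.277, 0.961, -0.186], [0.0, 0.0, 0.0, 1.0]] [[342.2, 0.0, 281.0], [0.0, 342.2, 210.9], [0.0, 0.0, 1.0]]
[0.4359 0.3534 0.055 ]
[0.4223 0.2489 0.084 ]
```

>>> carry_out --pt "0 0 8 4 2.5 3 1" --pt "0 0 16 8 5 6 1" --pt "0 0 24 12 8 9 1" --pt "0 0 32 15 11 11 1" --pt "0 0 40 19 14 13 1" --pt "0 0 48 22 16 13 1" --pt "0 0 56 25 19 13 1" --pt "0 0 64 26 23.5 13 1" --pt "0 0 72 27.5 28 13 1" --pt "0 0 80 29 32.5 13 1" --pt "0 0 80 30 37 13 1" --pt "0 0 80 31 41.5 13 1"

```text
time: 1.35
position: [0.4814, -0.21, 0.3304]
tool_rot: [-2.116, -2.322, 0.0]
ft_force: [-0.6, -0.4, 0.6]
grip_width: 0.999
grip_force: 0.0
```

>>> carry_out --pt "0 0 0 0 4.5 0 1" --pt "0 0 0 0.5 9 0 1" --pt "0 0 0 1 13.5 0 1" --pt "0 0 0 1 13.5 0 1" --pt "0 0 0 1 13.5 0 1"

```text
time: 1.85
position: [0.4913, -0.076, 0.3308]
tool_rot: [2.113, 2.324, -0.001]
ft_force: [-0.3, -0.8, -0.5]
grip_width: 0.998
grip_force: 0.0
```

```bash
cat >> h.py <<'E'
def snap(n):
    from bench import ctrl
    s=ctrl.get_state();r=ctrl.get_image("wrist")
    W=np.eye(4);W[:3,:3]=R.from_rotvec(s["tool_rot"]).as_matrix();W[:3,3]=s["position"]
    np.savez(n+".npz",pixels=r["pixels"],camera_matrix=r["camera_matrix"],cam_to_world=W@r["T_tool_cam"])
    cv2.imwrite(f"pics/{n}.png",r["pixels"][:,:,::-1]);print(n,s["time"],np.round(s["position"],4),"\n",W[:3,:3].round(3),np.round(s["joint_positions"],2));return W
E
python3 -c "
from h import *
snap('w1')"
```

```text
w1 1.85 [ 0.4913 -0.076   0.3308] 
 [[-0.095  0.995  0.   ]
 [ 0.995  0.095 -0.001]
 [-0.001  0.    -1.   ]] [ 0.77 -0.02 -0.66  1.58 -0.01  1.58  0.21]
```

View pics/w1.png

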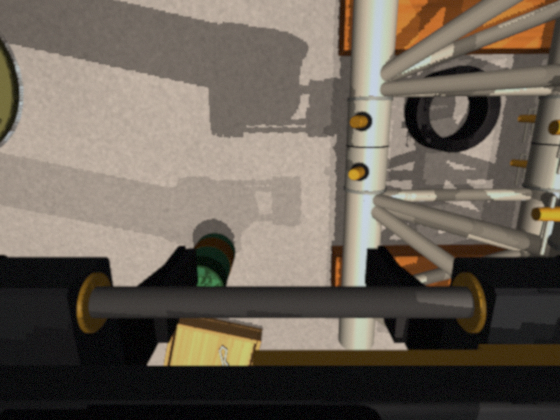

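Wrist view: left pin at about (358,121), right pin at about (355,173), chord at column ~365. I'll take a second place further along +y, on the way to the mallet.

>>> carry_out --pt "0 0 0 0 4 0 1" --pt "0 0 0 0 8 0 1" --pt "0 0 0 0 11 0 1" --pt "0 0 0 0 11 0 1" --pt "0 0 0 0 11 0 1"

```text
time: 2.4
position: [0.4915, 0.0314, 0.3305]
tool_rot: [2.118, 2.32, -0.001]
ft_force: [0.6, -0.5, 0.3]
grip_width: 1.001
grip_force: 0.0
```

```bash
python3 - <<'E'
from h import *
snap('w2')
D={}
for n in("w1","w2"):
    p,K,T=load(n);D[n]=(K,T)
    for i,z in(("L",.12),("R",.12)):
        pass
    for b in blobs(p,(10,120,70),(32,255,255),25,(330,60,385,245)):
        c=b[3][:,0,:];print(n,b[0],np.round(b[1],1),np.round(b[2][0],1),np.round(b[2][1],1),round(b[2][2]),"left tip",c[c[:,0].argmin()],c.min(0),c.max(0))
    y0=40 if n=="w1" else 90
    cv2.imwrite(f"pics/{n}c.png",cv2.resize(p[y0:y0+170,310:420],None,fx=3.5,fy=3.5,interpolation=cv2.INTER_CUBIC)[:,:,::-1])
a=cv2.imread("pics/w1c.png");b=cv2.imread("pics/w2c.png");cv2.imwrite("pics/w12.png",np.hstack([a,b]))
E
```

```text
w2 2.4 [0.4915 0.0314 0.3305] 
 [[-0.091  0.996 -0.   ]
 [ 0.996  0.091 -0.001]
 [-0.001 -0.    -1.   ]] [ 0.67 -0.03 -0.76  1.58 -0.02  1.58  0.  ]
w1 178.5 [358.1 121.3] [358.  121.5] [13. 18.] 90 left tip [349 121] [349 115] [367 128]
w1 159.0 [356. 173.] [356. 173.] [12. 16.] 90 left tip [348 171] [348 167] [364 179]
w2 332.5 [335.5 109.1] [335.5 109. ] [54.  7.] 90 left tip [332 103] [332  82] [339 136]
w2 169.0 [344.7 210.8] [344.9 210.8] [11.2 18.8] 63 left tip [336 211] [336 204] [353 218]
w2 164.5 [382.4 113.1] [382.  108.5] [55.  4.] 90 left tip [380 116] [380  81] [384 136]
```

View pics/w12.png

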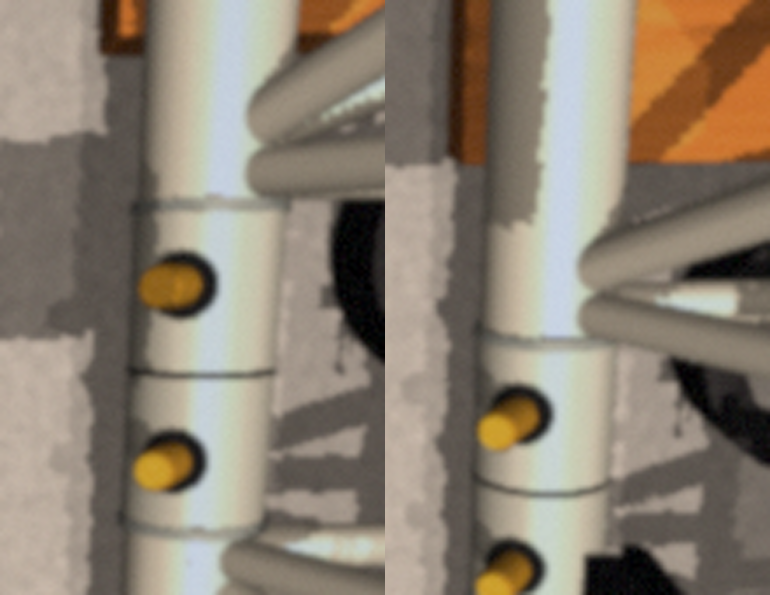

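Both crops show the pin discs. In w1 the left is at (355,122) and the right at (354,174). In w2 the left is at (342,213) and the right at (341,256).

```bash
python3 - <<'E'
from h import *
V={n:load(n) for n in("w1","w2","top0","scene0")}
def r(n,uv): return ray(V[n][1],V[n][2],uv)
for nm,o in(("L",{"w1":(354.9,122),"w2":(342.3,213.4),"scene0":(280.6,252),"top0":(252.9,178.9)}),("R",{"w1":(354.3,174.3),"w2":(340.9,256.3),"scene0":(257,240),"top0":(273.4,176)})):
    print(nm,"wrist",[np.round(x,4) for x in tri([r(k,o[k]) for k in("w1","w2")])],"all",[np.round(x,4) for x in tri([r(k,o[k]) for k in o])])
    for k in o:print(k,plane(V[k][1],V[k][2],o[k],.124).round(4))
# chord edges in w1 -> direction ; chord axis plane z=.073
p,K,T=V["w1"]
g=cv2.cvtColor(p,cv2.COLOR_RGB2HSV)
p2,K2,T2=V["top0"]
for a,b in(((98,192),(358,163)),):
    q=plane(K2,T2,b,.09)-plane(K2,T2,a,.09);print("yaw top",np.degrees(np.arctan2(q[0],-q[1])))
E
```

```text
L wrist [array([ 0.5682, -0.0031,  0.1198]), array([0.0006, 0.0006])] all [array([ 0.5676, -0.0031,  0.1196]), array([0.0001, 0.0012, 0.0018, 0.0014])]
w1 [ 0.5667 -0.0031  0.124 ]
w2 [ 0.5679 -0.002   0.124 ]
scene0 [5.69e-01 3.00e-04 1.24e-01]
top0 [ 0.5663 -0.0047  0.124 ]
R wrist [array([ 0.5779, -0.0635,  0.1091]), array([0.0006, 0.0006])] all [array([ 0.5757, -0.0622,  0.1155]), array([0.0014, 0.0014, 0.0019, 0.0021])]
w1 [ 0.5751 -0.0612  0.124 ]
w2 [ 0.5739 -0.0571  0.124 ]
scene0 [ 0.5784 -0.057   0.124 ]
top0 [ 0.5737 -0.0644  0.124 ]
yaw top 5.278812367932383
```

>>> carry_out --pt "0 0 -4 -2 4.5 0 1" --pt "0 0 -8 -4 9 -1 1" --pt "0 0 -11 -6 13.5 -3 1" --pt "0 0 -11 -6 17 -3 1" --pt "0 0 -11 -6 17 -3 1" --pt "0 0 -11 -6 17 -3 1"

```text
time: 3.05
position: [0.4321, 0.2015, 0.3007]
tool_rot: [2.331, 2.106, -0.0]
ft_force: [0.3, -0.8, 0.5]
grip_width: 1.001
grip_force: 0.0
```

```bash
python3 -c "
from h import *
snap('w3')"
```

```text
w3 3.05 [0.4321 0.2015 0.3007] 
 [[ 0.101  0.995  0.   ]
 [ 0.995 -0.101 -0.   ]
 [-0.     0.    -1.   ]] [ 0.56 -0.09 -0.97  1.67 -0.07  1.52 -0.51]
```

>>> carry_out --pt "0 0 0 0 3 -3 1" --pt "0 0 0 0 6 -6 1" --pt "0 0 0 0 6 -6 1" --pt "0 0 0 0 6 -6 1"

```text
time: 3.5
position: [0.4321, 0.261, 0.2401]
tool_rot: [-2.331, -2.105, 0.003]
ft_force: [0.4, -0.7, 0.2]
grip_width: 1.0
grip_force: 0.0
```

```bash
python3 - <<'E'
from h import *
snap('w4')
for n in("w3","w4"):
    p,K,T=load(n)
    for b in blobs(p,(5,150,60),(20,255,255),400):print(n,b[0],np.round(b[1],1),[np.round(x,1).tolist() for x in b[2]])
a=cv2.imread("pics/w3.png");b=cv2.imread("pics/w4.png");cv2.imwrite("pics/w34.png",cv2.resize(np.hstack([a,b]),(800,300)))
E
```

```text
w4 3.5 [0.4321 0.261  0.2401] 
 [[ 0.102  0.995 -0.002]
 [ 0.995 -0.102 -0.   ]
 [-0.001 -0.002 -1.   ]] [ 0.47  0.06 -1.09  1.71  0.05  1.41 -0.73]
w3 4156.5 [420.2 356.4] [[406.5, 354.5], [19.0, 305.0], 90.0]
w3 3112.0 [458.2 212.9] [[468.5, 206.6], [56.2, 89.9], 82.9]
w3 2375.0 [442.4  23.7] [[456.8, 14.6], [43.9, 107.5], 78.2]
w3 2020.5 [271.5  52.2] [[271.0, 53.5], [107.0, 20.0], 90.0]
w3 958.0 [527.9 187.2] [[521.1, 188.2], [76.4, 20.5], 9.2]
w3 535.5 [351.   28.4] [[351.2, 28.6], [59.3, 10.6], 81.9]
w4 4280.5 [419.8 356.5] [[406.5, 354.5], [19.0, 305.0], 90.0]
w4 2857.0 [276.3  95.1] [[276.3, 96.4], [135.0, 22.4], 89.6]
w4 2544.0 [516.7  22.4] [[495.5, 20.0], [40.0, 127.0], 90.0]
w4 2238.5 [465.2  73.4] [[479.4, 81.5], [110.7, 39.5], 8.8]
w4 1072.0 [526.4 247.3] [[521.9, 247.8], [75.5, 20.7], 6.5]
w4 758.0 [365.2  73.2] [[365.2, 73.5], [71.0, 12.2], 82.4]
w4 413.0 [ 83.1 303.2] [[85.0, 302.9], [18.0, 58.3], 2.1]
```

View pics/w34.png

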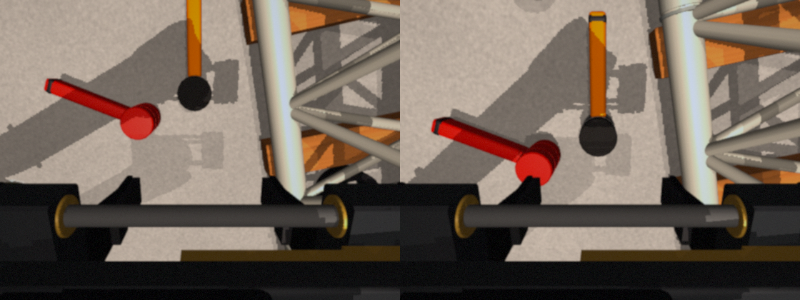

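Both views show the mallet's handle running straight up the image (column ~271 in w3, ~276 in w4). The black head is at about (272,130) in w3 and (277,192) in w4. The red look-alike is off to the left.

```bash
python3 - <<'E'
from h import *
mids={}
for n,hb in(("w3",(255,4,290,100)),("w4",(255,20,300,160))):
    p,K,T=load(n)
    b=blobs(p,(5,130,40),(22,255,255),400,hb)[0];c=b[3][:,0,:]
    y0,y1=c[:,1].min(),c[:,1].max();q=[]
    for y in range(y0+6,y1-6,4):
        x=c[c[:,1]==y][:,0];q.append(((x.min()+x.max())/2,y,x.max()-x.min()))
    q=np.array(q);f=np.polyfit(q[:,1],q[:,0],1);print(n,"rows",y0,y1,"widths",q[0,2],q[-1,2],"fit",f)
    A=plane(K,T,(np.polyval(f,y0),y0),.059);B=plane(K,T,(np.polyval(f,y1),y1),.059);d=(A-B)/np.linalg.norm(A-B)
    print(" far",A.round(4),"near",B.round(4),"ang",np.degrees(np.arctan2(d[1],d[0])))
    hd=blobs(p,(0,0,0),(180,255,48),300,(235,100,320,235))[0];c=hd[3][:,0,:]
    lo=c[c[:,1].argmax()];l=c[c[:,0].argmin()];r=c[c[:,0].argmax()]
    print(" head",c.min(0),c.max(0));xm=(l[0]+r[0])/2
    E=plane(K,T,(xm,c[:,1].max()+.5),.084);print(" head ctr",(E+d*.027).round(4),"width@.084",np.linalg.norm(plane(K,T,l,.084)-plane(K,T,r,.084)))
    mids[n]=(ray(K,T,(np.polyval(f,y0),y0)) , ray(K,T,(xm,c[:,1].max()+.5)))
    mids[n+"w"]=(K,T,f)
# far end exists only in w4; height check via lateral plane intersection: handle near-end edge at head & head bottom edge
print("head edge tri",tri([mids["w3"][1],mids["w4"][1]]))
# boundary orange/head
E
```

```text
w3 rows 4 99 widths 20.0 19.0 fit [7.46753247e-03 2.70959957e+02]
 far [0.4405 0.3927 0.059 ] near [0.4303 0.2932 0.059 ] ang 84.17019557027855
 head [249 107] [294 154]
 head ctr [0.4266 0.2579 0.084 ] width@.084 0.05294622509925176
w4 rows 29 159 widths 23.0 21.0 fit [8.00889878e-03 2.75488506e+02]
 far [0.4422 0.4141 0.059 ] near [0.43   0.2894 0.059 ] ang 84.37880481090623
 head [252 162] [302 217]
 head ctr [0.4271 0.2589 0.084 ] width@.084 0.051988700937691174
head edge tri (array([0.42395844, 0.23048696, 0.07898829]), [np.float64(0.0002555811461171786), np.float64(0.00025558114611711857)])
```

>>> carry_out --pt "0 0 0 0.1 3 -2 1" --pt "0 0 0 0.1 6.1 -5 1" --pt "0 0 0 0.1 6.1 -9.5 1" --pt "0 0 0 0.1 6.1 -14 1" --pt "0 0 0 0.1 6.1 -18 1" --pt "0 0 0 0.1 6.1 -20.5 1" --pt "0 0 0 0.1 6.1 -21.5 1" --pt "0 0 0 0.1 6.1 -21.5 1"

```text
time: 4.35
position: [0.4334, 0.3222, 0.0254]
tool_rot: [2.332, 2.104, -0.002]
ft_force: [-0.4, -0.5, -0.2]
grip_width: 0.998
grip_force: 0.0
```

>>> carry_out --pt "0 0 0 0 0 0 0.2" --pt "0 0 0 0 0 0 0" --pt "0 0 0 0 0 0 0" --pt "0 0 0 0 0 0 0" --pt "0 0 0 0 0 0 0" --pt "0 0 0 0 0 0 0" --pt "0 0 0 0 0 0 0" --pt "0 0 0 0 0 0 0" --squeeze 60

```text
time: 5.15
position: [0.4323, 0.324, 0.0256]
tool_rot: [2.329, 2.108, -0.0]
ft_force: [-0.2, -0.4, 0.2]
grip_width: 0.354
grip_force: 0.0
```

>>> carry_out --pt "0 0 0 0 0 0 0" --pt "0 0 0 0 0 0 0" --pt "0 0 0 0 0 0 0" --pt "0 0 0 0 0 0 0"

```text
time: 5.55
position: [0.4325, 0.3241, 0.0257]
tool_rot: [2.329, 2.108, 0.001]
ft_force: [0.8, 0.9, -0.2]
grip_width: 0.266
grip_force: 59.9
```

>>> carry_out --pt "0 0 0 0 0 1 0" --pt "0 0 0 0 0 4 0" --pt "0 0 0 0 0 8 0" --pt "0 0 0 0 0 12 0" --pt "0 0 0 0 0 12 0"

```text
time: 6.05
position: [0.4345, 0.3268, 0.1511]
tool_rot: [2.328, 2.107, 0.013]
ft_force: [2.0, 0.5, -4.0]
grip_width: 0.267
grip_force: 59.9
```

```bash
python3 - <<'E'
from h import *
W=snap('w5')
p,K,T=load("w5")
s=__import__("bench").ctrl.get_state();print(s["grip_width"],s["grip_force"],s["ft_force"])
c=cv2.imread("pics/w5.png");
from bench import ctrl
r=ctrl.get_image("scene")["pixels"][:,:,::-1];r2=ctrl.get_image("top")["pixels"][:,:,::-1]
cv2.imwrite("pics/m5.png",cv2.resize(np.hstack([c,r]),(800,300)))
E
```

```text
w5 6.05 [0.4345 0.3268 0.1511] 
 [[ 0.099  0.995  0.008]
 [ 0.995 -0.099  0.004]
 [ 0.005  0.007 -1.   ]] [ 0.28  0.28 -1.11  1.76  0.27  1.26 -1.  ]
0.26920915195912115 59.916043281555176 [ 0.61339367 -0.02419289 -5.33365317]
```

View pics/m5.png

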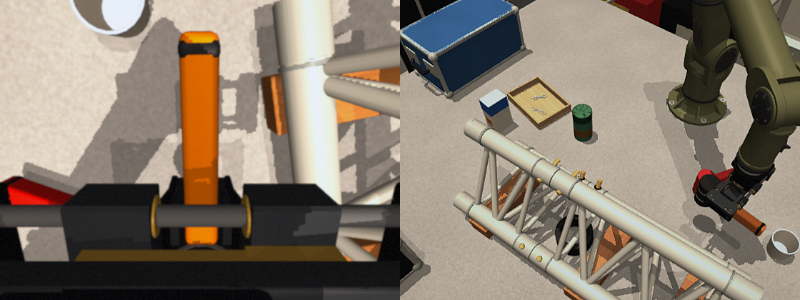

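The mallet is held square: its handle runs along the tool axis, and the far end is at about (280,45) in the wrist view. I'll work out the head's offset and the strike poses.

```bash
cat > plan.py <<'E'
from h import *
from bench import ctrl
yaw=np.radians(5.5)
Rt=R.from_euler("z",yaw).as_matrix()
n=Rt@np.array([-.5,0,.8660254])           # pin outward
ty=Rt@np.array([0,1.,0])
PL=np.array([.568,-.0031,.1215]);PR=np.array([.5745,-.0627,.1215])
Rs=np.column_stack([ty,np.cross(-n,ty),-n]) # tool x=+truss y, z=-n
def tcp(P,gap,g,zf):  # g: grip dist to head axis, zf: face beyond TCP along tool z
    return P+n*gap+ty*g-Rs[:,2]*zf
E
python3 - <<'E'
from plan import *
p,K,T=load("w5")
b=blobs(p,(5,130,40),(25,255,255),400,(240,30,320,200))[0];c=b[3][:,0,:];print(c.min(0),c.max(0))
e=plane(K,T,(281,c[:,1].min()-1),.184);print("end",e)
W=np.array([0.4345,0.3268,0.1511]);x=np.array([.099,.995,.005])
print("tip from tcp along x",(e-W)@x,"=> g",.170-(e-W)@x, "lat",(e-W)@np.array([.995,-.099,0]))
s=ctrl.get_state();M=R.from_rotvec(s["tool_rot"]).as_matrix()
d=R.from_matrix(Rs@M.T).as_rotvec(degrees=True);print("turn",d)
for P in(PL,PR):
  for gap in(.06,.02,0,-.028):print(gap,tcp(P,gap,.066,.0255).round(4),((tcp(P,gap,.066,.0255)-s["position"])*100).round(2))
print("n",n,s["position"])
E
```

```text
[251  75] [306 199]
end [0.44325578 0.41773172 0.184     ]
tip from tcp along x 0.09150838412248813 => g 0.07849161587751188 lat -0.000290234532469882
turn [  0.03893784 -30.10675352  10.9922322 ]
0.06 [0.5191 0.0585 0.1955] [  8.75 -26.46   5.08]
0.02 [0.539  0.0604 0.1609] [ 10.74 -26.26   1.61]
0 [0.549  0.0614 0.1436] [ 11.74 -26.17  -0.12]
-0.028 [0.5629 0.0627 0.1193] [ 13.13 -26.03  -2.54]
0.06 [ 0.5256 -0.0011  0.1955] [  9.4  -32.42   5.08]
0.02 [0.5455 0.0008 0.1609] [ 11.39 -32.22   1.61]
0 [0.5555 0.0018 0.1436] [ 12.39 -32.13  -0.12]
-0.028 [0.5694 0.0031 0.1193] [ 13.78 -31.99  -2.54]
n [-0.4976981  -0.04792288  0.8660254 ] [0.43162302 0.32306404 0.14478487]
```

```bash
python3 - <<'E'
from plan import *
snap("w6");p,K,T=load("w6")
h=cv2.cvtColor(p,cv2.COLOR_RGB2HSV);m=(h[:,281,0]<28)&(h[:,281,1]>150);ys=np.where(m[:160])[0];print(ys[:25])
s=ctrl.get_state();W=s["position"];M=R.from_rotvec(s["tool_rot"]).as_matrix()
zt=W[2]+.0163+.017
e=plane(K,T,(281,ys[0]),zt);print("tip",(e-W)@M[:,0],"g",.170-(e-W)@M[:,0],"lat",(e-W)@M[:,1])
print("turn",R.from_matrix(Rs@M.T).as_rotvec(degrees=True),W,s["joint_positions"])
E
```

```text
w6 6.2 [0.4316 0.3231 0.1448] 
 [[ 0.1    0.995 -0.001]
 [ 0.995 -0.1   -0.002]
 [-0.002 -0.001 -1.   ]] [ 0.28  0.28 -1.11  1.77  0.27  1.25 -1.  ]
[44 45 46 47 48 49 50 51 52 53 54 55 56 57 58 59 60 75 76 77 78 79 80 81
 82]
tip 0.1031159267180626 g 0.0668840732819374 lat 0.0002452049666482988
turn [  0.06932138 -30.17003529  10.99228986] [0.43129053 0.32279976 0.14413873] [ 0.27838792  0.28483936 -1.11007031  1.77165271  0.26770176  1.25456263
 -1.00080235]
```

>>> carry_out --pt "0 0 0 0 0 4 0" --pt "0 0 0 0 -3 7 0" --pt "0 -4 1.5 1 -7 8 0" --pt "0 -9 3 3 -11 8 0" --pt "0 -14 5 5 -15 8 0" --pt "0 -19 7 7 -19 8 0" --pt "0 -24 9 8 -23 8 0" --pt "0 -30.1 11 9 -26.5 7 0" --pt "0 -30.1 11 9.1 -26.5 5 0" --pt "0 -30.1 11 9.1 -26.5 4.1 0" --pt "0 -30.1 11 9.1 -26.5 4.1 0" --pt "0 -30.1 11 9.1 -26.5 4.1 0"

```text
time: 7.45
position: [0.5321, 0.0615, 0.1814]
tool_rot: [1.845, 2.036, 0.536]
ft_force: [0.3, -0.0, -2.1]
grip_width: 0.268
grip_force: 59.9
```

>>> carry_out --pt "0 0 0 0 0 0 0" --pt "0 0 0 0 0 0 0"

```text
time: 7.65
position: [0.5343, 0.061, 0.1845]
tool_rot: [1.842, 2.031, 0.54]
ft_force: [0.1, -0.3, -3.8]
grip_width: 0.269
grip_force: 59.9
```

```bash
python3 - <<'E'
from plan import *
s=ctrl.get_state();M=R.from_rotvec(s["tool_rot"]).as_matrix();W=np.array(s["position"])
print(W,M.round(3),"turn left",R.from_matrix(Rs@M.T).as_rotvec(degrees=True),s["ft_force"],s["joint_positions"])
H=W-M[:,0]*.0665+M[:,2]*.0257
for P in(PL,):
  v=P-H;print("pin in tool frame wrt face centre mm",(M.T@v*1000).round(1))
c=cv2.imread("pics/w5.png")
a=ctrl.get_image("scene")["pixels"][180:320,170:400,::-1];b=ctrl.get_image("wrist")["pixels"][:,:,::-1]
t=ctrl.get_image("top")["pixels"][120:250,200:340,::-1]
cv2.imwrite("pics/m7.png",np.hstack([cv2.resize(a,(490,298)),cv2.resize(t,(300,298))]))
E
```

```text
[0.53426729 0.0609731  0.18450972] [[-0.098  0.864  0.494]
 [ 0.995  0.085  0.048]
 [-0.     0.497 -0.868]] turn left [ 0.03374599 -0.22312137 -0.09944652] [ 0.11075154 -0.34674023 -3.84366444] [-0.00578231 -0.30071888 -0.16265502  2.21269267 -0.01533212  0.70741121
 -0.06718973]
pin in tool frame wrt face centre mm [-0.5 -7.6 42.6]
```

View pics/m7.png

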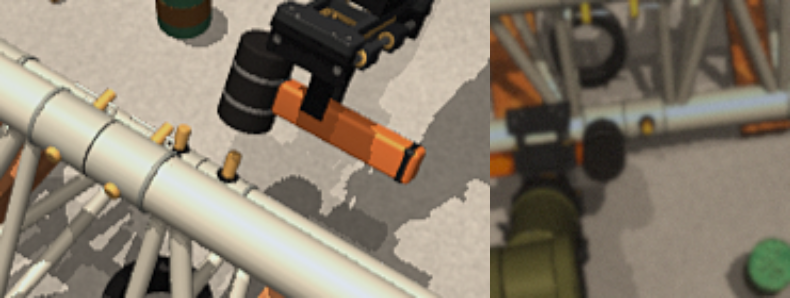

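The scene view shows the mallet head tilted along the pin line, just short of the left pin, with the hand well clear of the truss. The measured pose is pinned at joint 2's lower limit, so I'll move off it, outward and down toward the pin.

>>> carry_out --pt "0 0 0 1 0.1 -1.5 0" --pt "0 0 0 1.6 0.2 -2.8 0" --pt "0 0 0 1.6 0.2 -2.8 0" --pt "0 0 0 1.6 0.2 -2.8 0"

```text
time: 8.2
position: [0.5492, 0.062, 0.155]
tool_rot: [1.845, 2.032, 0.538]
ft_force: [0.4, -1.0, -3.5]
grip_width: 0.269
grip_force: 59.9
```

```bash
cat > chk.py <<'E'
from plan import *
def chk(P):
    s=ctrl.get_state();M=R.from_rotvec(s["tool_rot"]).as_matrix();W=np.array(s["position"])
    H=W-M[:,0]*.0665+M[:,2]*.0257
    print(s["time"],W.round(4),"turn left",R.from_matrix(Rs@M.T).as_rotvec(degrees=True).round(2),"F",np.round(s["ft_force"],1),"q",np.round(s["joint_positions"],3))
    print("pin wrt face mm",(M.T@(P-H)*1000).round(1),"n.H mm",(n@(H-P)*1000).round(1),"to centre (cm)",((P-H-n*((P-H)@n))*100).round(2))
E
python3 -c "
from chk import *
chk(PL)"
```

```text
8.2 [0.5492 0.062  0.155 ] turn left [ 0.01 -0.37 -0.04] F [ 0.4 -1.  -3.5] q [-3.000e-03 -2.320e-01 -1.690e-01  2.223e+00  2.000e-03  6.310e-01
 -8.200e-02]
pin wrt face mm [-0.2 -5.7  9.5] n.H mm 9.5 to centre (cm) [-0.5  -0.06 -0.29]
```

>>> carry_out --pt "0 0.3 0 -0.5 0 -0.3 0" --pt "0 0.3 0 -0.5 0 -0.3 0" --pt "0 0.3 0 -0.5 0 -0.3 0"

```text
time: 8.5
position: [0.5443, 0.0622, 0.1525]
tool_rot: [1.847, 2.034, 0.535]
ft_force: [0.4, -0.6, -3.9]
grip_width: 0.267
grip_force: 59.9
```

```bash
python3 -c "
from chk import *
chk(PL)"
```

```text
8.5 [0.5443 0.0622 0.1525] turn left [ 0.01 -0.58 -0.05] F [ 0.4 -0.6 -3.9] q [-0.005 -0.239 -0.169  2.232 -0.     0.633 -0.082]
pin wrt face mm [-0.8 -0.1  9.7] n.H mm 9.7 to centre (cm) [-0.01 -0.08 -0.01]
```

>>> carry_out --pt "0 -0.5 0 0.4 0 -0.7 0" --pt "0 -0.5 0 1.2 0.1 -2.1 0" --pt "0 -0.5 0 1.2 0.1 -2.1 0"

```text
time: 8.8
position: [0.5568, 0.0633, 0.1309]
tool_rot: [1.841, 2.03, 0.542]
ft_force: [-0.3, -0.5, -3.4]
grip_width: 0.266
grip_force: 59.9
```

```bash
python3 -c "
from chk import *
chk(PL)"
```

```text
8.8 [0.5568 0.0633 0.1309] turn left [ 0.02 -0.1  -0.09] F [-0.3 -0.5 -3.4] q [ 0.    -0.187 -0.177  2.242  0.019  0.564 -0.098]
pin wrt face mm [ -0.7  -0.6 -15.2] n.H mm -15.2 to centre (cm) [-0.04 -0.07 -0.03]
```

```bash
python3 - <<'E'
from h import *
from bench import ctrl
a=ctrl.get_image("scene")["pixels"][200:300,200:340,::-1]
t=ctrl.get_image("top")["pixels"][140:220,210:310,::-1]
cv2.imwrite("pics/m8.png",np.hstack([cv2.resize(a,(420,300),interpolation=2),cv2.resize(t,(375,300),interpolation=2)]))
E
```

```text
(no output)
```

View pics/m8.png

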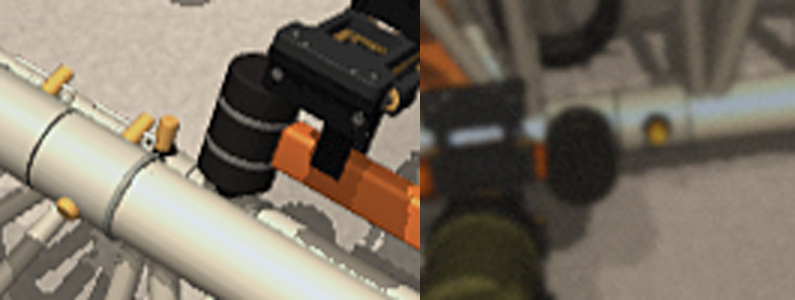

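The head sits over the left pin with the pin hidden beneath it, so it's going in. The right pin is still proud. I'll go on in small steps and watch the force.

>>> carry_out --pt "0 0 0 0.25 0 -0.45 0" --pt "0 0 0 0.45 0 -0.8 0"

```text
time: 9.1
position: [0.561, 0.0638, 0.1235]
tool_rot: [1.841, 2.029, 0.543]
ft_force: [-4.8, 2.5, 1.4]
grip_width: 0.267
grip_force: 59.9
```

>>> carry_out --pt "0 0 0 0.1 0 -0.17 0" --pt "0 0 0 0.1 0 -0.17 0"

```text
time: 9.3
position: [0.5619, 0.0647, 0.122]
tool_rot: [1.841, 2.031, 0.543]
ft_force: [-8.8, 3.7, 5.1]
grip_width: 0.268
grip_force: 59.9
```

```bash
python3 -c "
from chk import *
chk(PL)"
```

```text
9.3 [0.5619 0.0647 0.122 ] turn left [-0.05 -0.1  -0.13] F [-8.8  3.7  5.1] q [ 2.000e-03 -1.620e-01 -1.810e-01  2.242e+00  2.500e-02  5.390e-01
 -1.050e-01]
pin wrt face mm [ -1.6  -0.7 -25.7] n.H mm -25.7 to centre (cm) [-0.04 -0.17 -0.03]
```

>>> carry_out --pt "0 0 0 0.1 0 -0.17 0" --pt "0 0 0 0.1 0 -0.17 0"

```text
time: 9.5
position: [0.563, 0.0657, 0.1211]
tool_rot: [1.84, 2.031, 0.545]
ft_force: [-11.5, 5.6, 10.4]
grip_width: 0.267
grip_force: 60.1
```

>>> carry_out --pt "0 0 0 0.1 0 -0.17 0" --pt "0 0 0 0.1 0 -0.17 0"

```text
time: 9.7
position: [0.5645, 0.0668, 0.1201]
tool_rot: [1.838, 2.031, 0.547]
ft_force: [-12.7, 8.3, 12.1]
grip_width: 0.267
grip_force: 60.1
```

```bash
python3 -c "
from chk import *
chk(PL)"
```

```text
9.7 [0.5645 0.0668 0.1201] turn left [-0.13  0.03 -0.25] F [-12.7   8.3  12.1] q [ 2.00e-03 -1.54e-01 -1.84e-01  2.24e+00  2.70e-02  5.31e-01 -1.07e-01]
pin wrt face mm [ -3.4  -2.3 -28.8] n.H mm -28.8 to centre (cm) [-0.16 -0.37 -0.12]
```

>>> carry_out --pt "0 0 0 -0.6 -0.05 1 0" --pt "0 0 0 -1.4 -0.1 2.4 0" --pt "0 0 0 -2.3 -0.2 4 0" --pt "0 0 0 -2.3 -0.2 4 0" --pt "0 0 0 -2.3 -0.2 4 0"

```text
time: 10.2
position: [0.5408, 0.0607, 0.1577]
tool_rot: [1.842, 2.028, 0.542]
ft_force: [-0.3, -0.2, -4.6]
grip_width: 0.27
grip_force: 60.0
```

```bash
python3 - <<'E'
from chk import *
chk(PL)
r=ctrl.get_image("scene");np.savez("scene1.npz",**r)
snap("w9")
for nm in("scene0","scene1"):
    p=np.load(nm+".npz")["pixels"]
    for b in blobs(p,(10,110,90),(28,255,255),3,(235,232,300,268)):
        c=b[3][:,0,:];print(nm,b[0],np.round(b[1],1),c.min(0),c.max(0))
p=load("w9")[0];h=cv2.cvtColor(p,cv2.COLOR_RGB2HSV)
for y in range(40,200,20):
    x=np.where((h[y,220:340,0]<25)&(h[y,220:340,1]>150))[0];print(y,x.min()+220 if len(x) else 0,x.max()+220 if len(x) else 0)
s=cv2.imread("pics/w9.png");a=np.load("scene1.npz")["pixels"][200:290,210:330,::-1]
cv2.imwrite("pics/m9.png",np.hstack([cv2.resize(s,(400,300)),cv2.resize(a,(400,300),interpolation=2)]))
E
```

```text
10.2 [0.5408 0.0607 0.1577] turn left [ 0.01 -0.1  -0.01] F [-0.3 -0.2 -4.6] q [-0.003 -0.259 -0.168  2.239 -0.004  0.637 -0.078]
pin wrt face mm [ 0.4  0.1 16.1] n.H mm 16.1 to centre (cm) [-0.    0.04  0.  ]
w9 10.25 [0.5405 0.0607 0.1569] 
 [[-0.096  0.864  0.495]
 [ 0.995  0.083  0.048]
 [ 0.     0.497 -0.868]] [-0.   -0.26 -0.17  2.24 -0.    0.64 -0.08]
scene0 59.5 [278.1 256.8] [274 251] [282 263]
scene0 49.5 [254.9 243.6] [252 238] [259 249]
scene0 43.0 [245.8 242.4] [241 238] [250 247]
scene1 50.5 [254.9 243.7] [252 238] [259 250]
scene1 43.0 [245.8 242.4] [241 238] [250 247]
scene1 27.5 [297.6 238.1] [295 232] [299 243]
scene1 15.5 [276.3 261.2] [274 259] [279 263]
40 0 0
60 266 300
80 256 309
100 220 339
120 220 339
140 220 339
160 220 339
180 234 306
```

```bash
python3 - <<'E'
from chk import *
d=np.load("scene1.npz");K,T=d["camera_matrix"],d["cam_to_world"]
def pr(X):
    c=np.linalg.inv(T)@np.append(X,1);u=K@c[:3];return (u/u[2])[:2].round(1)
for t in(0,.022,.025,.028):print(t,pr(PL-n*t),"collar",pr(PL-n*.034))
for w in("w6","w9"):
    p,K,T=load(w);h=cv2.cvtColor(p,cv2.COLOR_RGB2HSV)
    ys=np.where((h[:,281,0]<28)&(h[:,281,1]>150))[0];print(w,ys[:3],[y for y in ys if y>0][-3:])
    g=np.where(h[30:100,281,2]<60)[0]+30;print(" dark",g[:3],g[-3:])
    for y in(90,110,150):
        m=(h[y,:,0]<24)&(h[y,:,1]>170)&(np.abs(np.arange(560)-281)<45);x=np.where(m)[0];print(y,x.min(),x.max())
E
```

```text
0 [279.6 251.5] collar [274.9 264.7]
0.022 [276.6 260.1] collar [274.9 264.7]
0.025 [276.2 261.2] collar [274.9 264.7]
0.028 [275.7 262.4] collar [274.9 264.7]
w6 [44 45 46] [np.int64(363), np.int64(364), np.int64(365)]
 dark [61 62 63] [72 73 74]
90 252 305
110 253 305
150 254 305
w9 [45 46 47] [np.int64(363), np.int64(364), np.int64(365)]
 dark [62 63 64] [71 72 73]
90 256 309
110 237 325
150 237 325
```

View pics/m9.png

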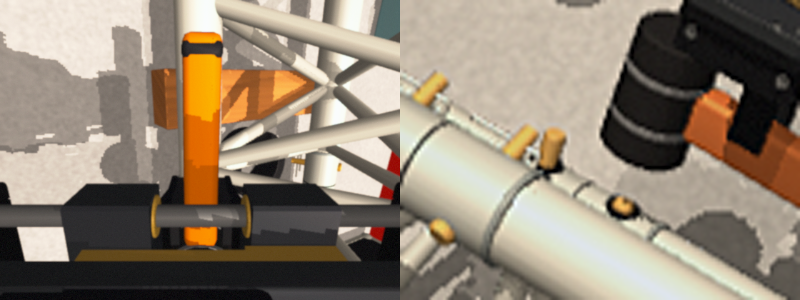

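The left pin is nearly flush in the right crop, at about (622,205), and the mallet sits unrotated in the grip. I'll check how far the pin has gone with a profile along the pin line.

```bash
python3 - <<'E'
from chk import *
K,T=load("scene0")[1:]
def pr(X):
    c=np.linalg.inv(T)@np.append(X,1);u=K@c[:3];return (u/u[2])[:2]
ss=np.arange(-.012,.05,.002)
print("s(mm) along +n from pin base (0=tube surface)")
for nm,P,im in(("L0",PL,"scene0"),("L1",PL,"scene1"),("R1",PR,"scene1")):
    p=load(im)[0].astype(np.float32)
    o=[]
    for s in ss:
        u=pr(P-n*.034+n*s);v=cv2.getRectSubPix(p,(1,1),(float(u[0]),float(u[1])))[0,0];o.append(int(v[0]-v[2]))
    print(nm,list(zip((ss*1000).astype(int).tolist(),o)))
E
```

```text
s(mm) along +n from pin base (0=tube surface)
L0 [(-12, 32), (-10, 34), (-8, 32), (-6, 30), (-4, 24), (-2, 12), (0, 0), (2, 0), (4, 47), (6, 94), (8, 116), (9, 110), (12, 108), (14, 107), (16, 108), (18, 108), (20, 106), (22, 107), (24, 106), (26, 107), (28, 113), (30, 124), (32, 126), (34, 125), (36, 104), (38, 56), (40, 23), (41, 23), (44, 26), (46, 27), (48, 27)]
L1 [(-12, 35), (-10, 38), (-8, 36), (-6, 33), (-4, 26), (-2, 12), (0, -2), (2, 0), (4, 65), (6, 120), (8, 142), (9, 131), (12, 108), (14, 69), (16, 39), (18, 24), (20, 25), (22, 26), (24, 25), (26, 25), (28, 26), (30, 25), (32, 26), (34, 26), (36, 26), (38, 20), (40, 5), (41, 3), (44, 4), (46, 5), (48, 4)]
R1 [(-12, 35), (-10, 41), (-8, 37), (-6, 24), (-4, 14), (-2, 2), (0, 1), (2, 12), (4, 53), (6, 106), (8, 124), (9, 124), (12, 121), (14, 119), (16, 119), (18, 118), (20, 117), (22, 117), (24, 122), (26, 132), (28, 135), (30, 139), (32, 137), (34, 91), (36, 38), (38, 24), (40, 29), (41, 29), (44, 28), (46, 30), (48, 30)]
```

The profile gives about 23.5 mm of the left pin's 28 mm travel, so it isn't home yet. I'll strike it again with a real blow.

>>> carry_out --pt "0 0 0 1 0.1 -1.73 0" --pt "0 0 0 2.4 0.2 -4.15 0" --pt "0 0 0 2.4 0.2 -4.15 0"

```text
time: 10.6
position: [0.5661, 0.0647, 0.1152]
tool_rot: [1.839, 2.032, 0.543]
ft_force: [-3.9, 0.5, 3.4]
grip_width: 0.271
grip_force: 60.0
```

```bash
python3 -c "
from chk import *
chk(PL)"
```

```text
10.6 [0.5661 0.0647 0.1152] turn left [-0.01 -0.11 -0.2 ] F [-3.9  0.5  3.4] q [ 0.006 -0.143 -0.184  2.241  0.031  0.522 -0.107]
pin wrt face mm [ -1.2  -1.  -33.6] n.H mm -33.6 to centre (cm) [-0.07 -0.13 -0.05]
```

>>> carry_out --pt "0 0 0 0.15 0 -0.26 0" --pt "0 0 0 0.15 0 -0.26 0"

```text
time: 10.8
position: [0.567, 0.0653, 0.1144]
tool_rot: [1.84, 2.031, 0.544]
ft_force: [-10.3, 4.1, 8.9]
grip_width: 0.268
grip_force: 60.1
```

>>> carry_out --pt "0 0 0 -0.6 -0.05 1 0" --pt "0 0 0 -1.4 -0.1 2.4 0" --pt "0 0 0 -2.6 -0.25 4.5 0" --pt "0 0 0 -2.6 -0.25 4.5 0" --pt "0 0 0 -2.6 -0.25 4.5 0"

```text
time: 11.3
position: [0.5402, 0.0604, 0.1585]
tool_rot: [1.842, 2.029, 0.542]
ft_force: [0.0, -0.6, -4.9]
grip_width: 0.269
grip_force: 60.0
```

```bash
cat >> chk.py <<'E'
def prof(nm,P):
    r=ctrl.get_image("scene");K,T=r["camera_matrix"],r["cam_to_world"];p=r["pixels"].astype(np.float32);o=[]
    for s in np.arange(0,.046,.002):
        c=np.linalg.inv(T)@np.append(P-n*.034+n*s,1);u=K@c[:3];u=u/u[2]
        v=cv2.getRectSubPix(p,(1,1),(float(u[0]),float(u[1])))[0,0];o.append((round(s*1000),int(v[0]-v[2])))
    print(nm,o)
E
python3 -c "
from chk import *
chk(PL);prof('L',PL);chk(PR)"
```

```text
11.3 [0.5402 0.0604 0.1585] turn left [ 0.   -0.12 -0.02] F [ 0.  -0.6 -4.9] q [-1.000e-03 -2.610e-01 -1.690e-01  2.239e+00 -7.000e-03  6.400e-01
 -7.500e-02]
pin wrt face mm [ 0.6  0.2 17.1] n.H mm 17.1 to centre (cm) [0.01 0.07 0.01]
L [(0, -1), (2, 0), (4, 66), (6, 119), (8, 140), (10, 136), (12, 145), (14, 116), (16, 60), (18, 23), (20, 24), (22, 25), (24, 25), (26, 25), (28, 26), (30, 26), (32, 25), (34, 25), (36, 26), (38, 25), (40, 25), (42, 25), (44, 25)]
11.35 [0.5398 0.0604 0.1576] turn left [ 0.01 -0.21 -0.03] F [-0.2 -0.3 -5.1] q [-1.00e-03 -2.60e-01 -1.69e-01  2.24e+00 -7.00e-03  6.40e-01 -7.50e-02]
pin wrt face mm [-59.3   1.7  16.9] n.H mm 16.9 to centre (cm) [ 0.71 -5.89  0.08]
```

The left-pin evidence conflicts, so I'll untilt, lift clear and measure the pin from all three cameras.

>>> carry_out --pt "0 8 0 0 0 2 0" --pt "0 16 0 -0.5 -1 4.5 0" --pt "0 24 0 -1.5 -4 7 0" --pt "0 30 0 -2.5 -8 9 0" --pt "0 30 0 -3 -12 11 0" --pt "0 30 0 -3.5 -16 13 0" --pt "0 30 0 -3.5 -16 13 0" --pt "0 30 0 -3.5 -16 13 0" --pt "0 30 0 -3.5 -16 13 0"

```text
time: 12.25
position: [0.5054, -0.0981, 0.287]
tool_rot: [-2.099, -2.286, -0.05]
ft_force: [0.5, 0.9, -4.7]
grip_width: 0.267
grip_force: 60.0
```

```bash
python3 - <<'E'
from chk import *
snap("w10")
for nm in("scene","top"):
    r=ctrl.get_image(nm);np.savez(nm+"2.npz",**r)
prof("L",PL);prof("R",PR)
# brass blobs
for im,im0,bx in(("top2","top0",(240,160,290,190)),("scene2","scene0",(235,232,300,268)),("w10","w1",(300,20,420,240))):
  for q in(im0,im):
    p=load(q)[0]
    for b in blobs(p,(10,120,70),(32,255,255),6,bx):
        c=b[3][:,0,:];print(q,b[0],np.round(b[1],1),c.min(0),c.max(0))
E
```

```text
w10 12.25 [ 0.5054 -0.0981  0.287 ] 
 [[-0.085  0.996 -0.006]
 [ 0.995  0.085  0.049]
 [ 0.05  -0.002 -0.999]] [ 0.14  0.02  0.04  1.63 -0.05  1.51  0.27]
L [(0, -1), (2, 2), (4, 65), (6, 119), (8, 135), (10, 122), (12, 114), (14, 78), (16, 39), (18, 17), (20, 16), (22, 17), (24, 17), (26, 17), (28, 18), (30, 18), (32, 17), (34, 16), (36, 16), (38, 17), (40, 16), (42, 16), (44, 17)]
R [(0, 0), (2, 12), (4, 53), (6, 104), (8, 113), (10, 95), (12, 87), (14, 87), (16, 87), (18, 86), (20, 86), (22, 86), (24, 89), (26, 96), (28, 94), (30, 89), (32, 84), (34, 59), (36, 21), (38, 11), (40, 12), (42, 12), (44, 12)]
top0 22.5 [252.6 177.9] [250 175] [255 181]
top0 22.0 [273. 175.] [271 172] [275 178]
top2 369.5 [282.2 174. ] [271 160] [289 189]
top2 71.0 [259.6 186.8] [250 183] [267 189]
top2 12.5 [252.3 176.3] [250 174] [254 179]
top2 7.5 [246.6 187.6] [245 186] [248 189]
scene0 60.5 [278.1 256.9] [274 251] [282 263]
scene0 50.0 [254.8 244.1] [252 239] [258 250]
scene0 42.0 [245.7 242.5] [241 238] [250 247]
scene2 55.0 [254.9 243.9] [252 238] [259 250]
scene2 42.0 [245.7 242.5] [241 238] [250 247]
scene2 18.5 [276.5 261.3] [274 259] [279 264]
w1 620.0 [407.   33.9] [395  20] [419  51]
w1 234.0 [347.2  35.3] [343  20] [352  51]
w1 178.5 [358.1 121.3] [349 115] [367 128]
w1 159.0 [356. 173.] [348 167] [364 179]
w10 892.0 [302.9 152.4] [300  78] [307 239]
w10 202.5 [354.3 165.9] [345 159] [364 173]
w10 168.0 [340.   29.5] [334  20] [346  42]
w10 165.5 [359.2 107.7] [352 101] [367 115]
w10 119.5 [400.6  24.6] [394  20] [412  33]
w10 47.5 [302.9  55.5] [300  50] [307  60]
```

```bash
python3 - <<'E'
from chk import *
p,K,T=load("w10")
Ti=np.linalg.inv(T)
def pr(X):
    c=Ti@np.append(X,1);u=K@c[:3];return (u/u[2])[:2]
e1=np.cross(n,ty)
def disc(P,t,r=.0065): return np.array([pr(P-n*t+r*(np.cos(a)*ty+np.sin(a)*e1)) for a in np.linspace(0,6.28,40)])
for nm,P,ts in(("R",PR,(0,)),("L",PL,(18,22,25,28))):
    for t in ts:
        d=disc(P,t/1000);print(nm,t,d.min(0).round(1),d.max(0).round(1),pr(P-n*t/1000).round(1))
print("collar L",pr(PL-n*.034).round(1),"R",pr(PR-n*.034).round(1))
c=p[95:122,340:375];h=cv2.cvtColor(p,cv2.COLOR_RGB2HSV)
for y in range(98,120,2):print(y,h[y,346:376,2].tolist())
E
```

```text
R 0 [344.9 161.3] [357. 174.] [350.9 167.7]
L 18 [351.9 101.5] [364.1 114.6] [357.9 108.1]
L 22 [353.1 101.8] [365.2 114.7] [359.1 108.3]
L 25 [354. 102.] [366.1 114.8] [360.  108.4]
L 28 [354.9 102.1] [366.9 114.9] [360.9 108.5]
collar L [362.6 108.8] R [360.9 164.7]
98 [122, 138, 150, 164, 178, 187, 185, 166, 143, 134, 124, 103, 82, 71, 69, 79, 90, 105, 135, 173, 208, 230, 240, 242, 243, 243, 243, 243, 243, 243]
100 [122, 138, 151, 163, 161, 143, 116, 91, 63, 46, 42, 47, 54, 65, 64, 58, 51, 42, 40, 47, 76, 132, 192, 231, 241, 243, 244, 243, 243, 244]
102 [124, 137, 137, 133, 118, 87, 58, 41, 57, 99, 140, 170, 190, 202, 199, 186, 166, 131, 91, 54, 39, 43, 90, 165, 226, 241, 244, 243, 243, 243]
104 [120, 120, 111, 91, 66, 40, 48, 92, 159, 212, 232, 237, 239, 238, 238, 237, 232, 224, 194, 143, 81, 41, 39, 88, 166, 226, 242, 243, 243, 243]
106 [102, 106, 92, 72, 49, 41, 94, 174, 226, 237, 239, 239, 239, 240, 238, 238, 240, 238, 229, 192, 120, 61, 38, 55, 123, 205, 240, 243, 243, 243]
108 [87, 95, 83, 62, 35, 45, 107, 171, 209, 217, 217, 217, 220, 228, 232, 234, 236, 234, 230, 208, 147, 74, 37, 45, 108, 198, 238, 242, 243, 243]
110 [90, 92, 86, 61, 37, 40, 78, 137, 172, 185, 182, 184, 183, 183, 187, 190, 191, 200, 202, 171, 108, 56, 37, 71, 150, 219, 242, 243, 244, 242]
112 [92, 95, 92, 71, 40, 25, 46, 90, 132, 160, 178, 181, 182, 181, 177, 166, 152, 139, 118, 87, 55, 39, 57, 123, 205, 240, 244, 243, 243, 243]
114 [93, 96, 95, 90, 72, 41, 24, 28, 52, 83, 109, 127, 133, 131, 118, 102, 87, 66, 47, 34, 43, 68, 135, 209, 239, 244, 244, 243, 243, 243]
116 [95, 101, 106, 107, 101, 85, 60, 37, 23, 25, 35, 34, 43, 42, 41, 31, 28, 35, 56, 85, 128, 189, 230, 242, 245, 245, 245, 243, 243, 243]
118 [98, 107, 111, 118, 122, 122, 110, 92, 79, 63, 56, 47, 47, 45, 50, 67, 81, 108, 163, 215, 232, 241, 244, 246, 245, 245, 245, 243, 244, 243]
```

```bash
python3 - <<'E'
from chk import *
from scipy.ndimage import gaussian_filter
for w in("w6","w9","w10"):
    p,K,T=load(w);h=cv2.cvtColor(p,cv2.COLOR_RGB2HSV).astype(int)
    m=((h[:,:,0]<28)&(h[:,:,1]>150));cols=range(270,293,4)
    print(w,"tip rows",[int(np.where(m[:90,c])[0][0]) if m[:90,c].any() else -1 for c in cols],"dark band",[(lambda g:(int(g[0])+50,int(g[-1])+50) if len(g) else 0)(np.where(h[50:90,c,2]<70)[0]) for c in cols])
    for y in(50,82,86,100):
        x=np.where(m[y,240:325])[0]+240;print("  ",y,(x.min(),x.max()) if len(x) else 0)
# static-geometry check of collar vs disc, w1 L/R and w10 L/R
for w,c,(cx,cy) in(("w1","L",(358,121)),("w1","R",(356,173)),("w10","R",(354,166)),("w10","L",(359,108)),("w2","L",(345,211))):
    p=load(w)[0];h=cv2.cvtColor(p,cv2.COLOR_RGB2HSV)[cy-18:cy+19,cx-20:cx+24].astype(int)
    dark=((h[:,:,2]<60)).astype(np.uint8);br=((h[:,:,1]>120)&(h[:,:,2]>75)&(h[:,:,0]<32)).astype(np.uint8)
    yd,xd=np.where(dark);yb,xb=np.where(br)
    print(w,c,"dark x",xd.min()+cx-20,xd.max()+cx-20,"y",yd.min()+cy-18,yd.max()+cy-18,"brass x",xb.min()+cx-20,xb.max()+cx-20,"y",yb.min()+cy-18,yb.max()+cy-18)
E
```

```text
w6 tip rows [44, 44, 44, 44, 44, 44] dark band [(61, 75), (61, 74), (61, 74), (61, 74), (61, 74), (61, 75)]
   50 (np.int64(253), np.int64(304))
   82 (np.int64(252), np.int64(306))
   86 (np.int64(252), np.int64(306))
   100 (np.int64(252), np.int64(305))
w9 tip rows [45, 45, 45, 45, 46, 46] dark band [(61, 74), (62, 74), (62, 74), (62, 74), (61, 74), (62, 73)]
   50 (np.int64(258), np.int64(307))
   82 (np.int64(256), np.int64(309))
   86 (np.int64(256), np.int64(309))
   100 (np.int64(240), np.int64(324))
w10 tip rows [48, 48, 48, 48, 49, 49] dark band [(62, 74), (62, 74), (62, 74), (62, 74), (62, 74), (62, 74)]
   50 (np.int64(262), np.int64(301))
   82 (np.int64(256), np.int64(307))
   86 (np.int64(256), np.int64(307))
   100 (np.int64(256), np.int64(306))
w1 L dark x 357 370 y 113 129 brass x 349 367 y 115 128
w1 R dark x 344 367 y 164 188 brass x 348 364 y 167 179
w10 R dark x 351 367 y 156 174 brass x 345 364 y 159 173
w10 L dark x 349 369 y 99 118 brass x 352 366 y 101 115
w2 L dark x 340 356 y 201 215 brass x 336 353 y 204 218
```

All of this fits one story. The left pin started a few mm in already (top triangulated at z ≈ 0.119), it reached its stop on the first push, and the second blow over-drove and turned the mallet about 5° in the grip. I'll reseat the mallet on the table to square it before the right pin.

```bash
python3 - <<'E'
from chk import *
s=ctrl.get_state();M=R.from_rotvec(s["tool_rot"]).as_matrix();W=np.array(s["position"])
Rv=np.column_stack([ty,np.cross([0,0,-1],ty),[0,0,-1]])
print(W,"turn to vertical",R.from_matrix(Rv@M.T).as_rotvec(degrees=True).round(2),"shift cm to (.44,.10,.05)",((np.array([.44,.10,.05])-W)*100).round(2),s["joint_positions"])
E
```

```text
[ 0.50527144 -0.09832501  0.28813324] turn to vertical [-2.77 -0.31  0.59] shift cm to (.44,.10,.05) [ -6.53  19.83 -23.81] [ 0.13751966  0.01661083  0.03912569  1.63021238 -0.0474926   1.50843975
  0.26565796]
```

>>> carry_out --pt "-1.4 0 0.3 -2 4.5 0 0" --pt "-2.8 -0.3 0.6 -4 9 -1 0" --pt "-2.8 -0.3 0.6 -5.5 13.5 -3 0" --pt "-2.8 -0.3 0.6 -6.5 17.5 -6 0" --pt "-2.8 -0.3 0.6 -6.5 19.8 -10 0" --pt "-2.8 -0.3 0.6 -6.5 19.8 -14.5 0" --pt "-2.8 -0.3 0.6 -6.5 19.8 -19 0" --pt "-2.8 -0.3 0.6 -6.5 19.8 -22 0" --pt "-2.8 -0.3 0.6 -6.5 19.8 -24 0" --pt "-2.8 -0.3 0.6 -6.5 19.8 -24 0" --pt "-2.8 -0.3 0.6 -6.5 19.8 -24 0"

```text
time: 13.6
position: [0.4406, 0.0991, 0.0492]
tool_rot: [2.113, 2.324, 0.001]
ft_force: [-0.2, 0.3, -2.9]
grip_width: 0.269
grip_force: 60.0
```

```bash
python3 - <<'E'
from chk import *
s=ctrl.get_state();M=R.from_rotvec(s["tool_rot"]).as_matrix();W=np.array(s["position"])
Rv=np.column_stack([ty,np.cross([0,0,-1],ty),[0,0,-1]])
print(W,"turn to vertical",R.from_matrix(Rv@M.T).as_rotvec(degrees=True).round(2),s["ft_force"],s["joint_positions"])
E
```

```text
[0.4405793  0.09907774 0.04921493] turn to vertical [0.02 0.06 0.06] [-0.18881329  0.26709855 -2.88650072] [-0.06571422  0.04760476 -0.21863759  2.09429313  0.01301757  0.99996661
 -0.19616937]
```

>>> carry_out --pt "0 0 0 0 0 -1 0" --pt "0 0 0 0 0 -1.8 0" --pt "0 0 0 0 0 -2 0" --pt "0 0 0 0 0 -2 0"

```text
time: 14.0
position: [0.44, 0.0986, 0.0284]
tool_rot: [2.114, 2.323, -0.001]
ft_force: [1.0, -0.4, -3.9]
grip_width: 0.267
grip_force: 60.0
```

>>> carry_out --pt "0 0 0 0 0 -0.2 0" --pt "0 0 0 0 0 -0.3 0" --pt "0 0 0 0 0 -0.3 0"

```text
time: 14.3
position: [0.4403, 0.0987, 0.0257]
tool_rot: [2.114, 2.323, -0.0]
ft_force: [-0.0, -0.6, -5.2]
grip_width: 0.266
grip_force: 60.0
```

>>> carry_out --pt "0 0 0 0 0 -0.2 0" --pt "0 0 0 0 0 -0.2 0"

```text
time: 14.5
position: [0.4401, 0.0986, 0.0235]
tool_rot: [2.114, 2.323, -0.0]
ft_force: [0.1, -0.0, -4.7]
grip_width: 0.265
grip_force: 60.0
```

>>> carry_out --pt "0 0 0 0 0 -0.15 0" --pt "0 0 0 0 0 -0.15 0"

```text
time: 14.7
position: [0.4401, 0.0986, 0.022]
tool_rot: [2.114, 2.323, -0.0]
ft_force: [-0.2, -0.1, -5.0]
grip_width: 0.275
grip_force: 60.0
```

>>> carry_out --pt "0 0 0 0 0 -0.1 0" --pt "0 0 0 0 0 -0.1 0.5" --pt "0 0 0 0 0 -0.1 0.5" --pt "0 0 0 0 0 -0.1 0.5" --pt "0 0 0 0 0 0.1 0.5" --pt "0 0 0 0 0 0.35 0.5"

```text
time: 15.3
position: [0.4404, 0.0987, 0.026]
tool_rot: [2.114, 2.323, 0.0]
ft_force: [0.6, -0.1, 0.5]
grip_width: 0.494
grip_force: 0.0
```

>>> carry_out --pt "0 0 0 0 0 0 0" --pt "0 0 0 0 0 0 0" --pt "0 0 0 0 0 0 0" --pt "0 0 0 0 0 0 0" --pt "0 0 0 0 0 0 0" --pt "0 0 0 0 0 0 0" --squeeze 60

```text
time: 15.9
position: [0.4401, 0.0987, 0.0256]
tool_rot: [2.114, 2.323, -0.001]
ft_force: [-0.4, -1.0, 0.3]
grip_width: 0.269
grip_force: 60.0
```

```bash
python3 - <<'E'
from chk import *
W=snap("w11");p,K,T=load("w11");h=cv2.cvtColor(p,cv2.COLOR_RGB2HSV).astype(int)
m=((h[:,:,0]<28)&(h[:,:,1]>150));print([int(np.where(m[:90,c])[0][0]) for c in(270,281,290)])
for y in(82,100):
    x=np.where(m[y,240:325])[0]+240;print(y,x.min(),x.max())
s=ctrl.get_state();print(s["ft_force"],s["grip_width"],s["grip_force"])
e=plane(K,T,(281,np.where(m[:90,281])[0][0]),.059);print("g",.170-(e-W[:3,3])@W[:3,0])
E
```

```text
w11 15.9 [0.4401 0.0987 0.0256] 
 [[-0.094  0.996  0.   ]
 [ 0.996  0.094 -0.001]
 [-0.001  0.    -1.   ]] [-0.07  0.08 -0.22  2.12  0.02  0.95 -0.2 ]
[56, 56, 56]Traceback (most recent call last):
  File "<stdin>", line 5, in <module>
    return umr_minimum(a, axis, None, out, keepdims, initial, where)
ValueError: zero-size array to reduction operation minimum which has no identity
```

```bash
python3 - <<'E'
from chk import *
p,K,T=load("w11");h=cv2.cvtColor(p,cv2.COLOR_RGB2HSV).astype(int)
m=((h[:,:,0]<28)&(h[:,:,1]>150))
for y in range(50,200,12):
    x=np.where(m[y,240:325])[0]+240;print(y,(x.min(),x.max(),len(x)) if len(x) else 0, end=" ")
W=np.array([.4401,.0987,.0256])
e=plane(K,T,(281,56),.059);print("g",.170-(e-W)@np.array([-.094,.996,0]))
e=plane(K,T,(281,44),.059);print("g44",.170-(e-W)@np.array([-.094,.996,0]))
s=ctrl.get_state();print(s["ft_force"],s["grip_width"],s["grip_force"])
E
```

```text
50 0 62 (np.int64(257), np.int64(307), 51) 74 0 86 (np.int64(266), np.int64(273), 8) 98 (np.int64(255), np.int64(308), 54) 110 (np.int64(255), np.int64(308), 54) 122 (np.int64(255), np.int64(308), 54) 134 (np.int64(256), np.int64(307), 52) 146 (np.int64(256), np.int64(307), 52) 158 (np.int64(256), np.int64(307), 52) 170 (np.int64(256), np.int64(306), 51) 182 (np.int64(256), np.int64(306), 51) 194 (np.int64(256), np.int64(306), 51) g 0.07172295985995086
g44 0.06724219316868478
[0.02462063 1.1908372  0.13427979] 0.26784371562033493 59.989702105522156
```

```bash
sed -i 's/\.0665/.0717/;s/\.0257/.0256/' chk.py; python3 - <<'E'
from chk import *
W=np.array([.4402,.0987,.0256])
for gap in(.018,-.02,-.027):
    t=tcp(PR,gap,.0717,.0256);print(gap,t.round(4),((t-W)*100).round(2))
M=R.from_rotvec(ctrl.get_state()["tool_rot"]).as_matrix();print(R.from_matrix(Rs@M.T).as_rotvec(degrees=True).round(2))
E
```

```text
0.018 [0.5459 0.0066 0.1593] [10.57 -9.21 13.37]
-0.02 [0.5648 0.0084 0.1263] [12.46 -9.03 10.07]
-0.027 [0.5683 0.0087 0.1203] [12.81 -9.    9.47]
[  2.89 -29.85   0.1 ]
```

>>> carry_out --pt "0 0 0 0 0 4 0" --pt "0 0 0 0 0 8.5 0" --pt "0 0 0 3 0 12.5 0" --pt "0.8 -8 0 6 -2 15.5 0" --pt "1.6 -16 0 9 -5 16 0" --pt "2.3 -24 0 11 -8 15.5 0" --pt "2.9 -29.8 0 11.5 -9.2 14.5 0" --pt "2.9 -29.8 0 10.6 -9.2 13.4 0" --pt "2.9 -29.8 0 10.6 -9.2 13.4 0" --pt "2.9 -29.8 0 10.6 -9.2 13.4 0" --pt "2.9 -29.8 0 10.6 -9.2 13.4 0"

```text
time: 17.05
position: [0.5475, 0.0073, 0.1608]
tool_rot: [1.842, 2.026, 0.544]
ft_force: [0.5, -0.0, -4.0]
grip_width: 0.269
grip_force: 60.0
```

```bash
python3 -c "
from chk import *
chk(PR)"
```

```text
17.05 [0.5475 0.0073 0.1608] turn left [-0.04  0.05  0.03] F [ 0.5 -0.  -4. ] q [ 0.033 -0.255 -0.066  2.233 -0.079  0.641  0.111]
pin wrt face mm [-0.6 -2.2 18.5] n.H mm 18.5 to centre (cm) [-0.18 -0.08 -0.11]
```

>>> carry_out --pt "0 0 0 0.4 0 -1.1 0" --pt "0 0 0 1.7 0.1 -3.3 0" --pt "0 0 0 1.7 0.1 -3.3 0"

```text
time: 17.35
position: [0.5636, 0.0082, 0.1246]
tool_rot: [1.844, 2.029, 0.541]
ft_force: [-1.4, 0.5, -3.3]
grip_width: 0.269
grip_force: 60.0
```

```bash
python3 -c "
from chk import *
chk(PR)"
```

```text
17.35 [0.5636 0.0082 0.1246] turn left [-0.03 -0.18  0.02] F [-1.4  0.5 -3.3] q [ 0.03  -0.17  -0.068  2.243 -0.077  0.549  0.111]
pin wrt face mm [  0.    2.  -20.9] n.H mm -20.9 to centre (cm) [0.18 0.02 0.1 ]
```

Continue in small steps until the force shows the stop.

>>> carry_out --pt "0 0 0 0.1 0 -0.17 0" --pt "0 0 0 0.15 0 -0.26 0"

```text
time: 17.55
position: [0.5644, 0.0083, 0.124]
tool_rot: [1.844, 2.027, 0.543]
ft_force: [-4.2, 2.8, -0.6]
grip_width: 0.266
grip_force: 60.0
```

>>> carry_out --pt "0 0 0 0.1 0 -0.17 0" --pt "0 0 0 0.1 0 -0.17 0"

```text
time: 17.75
position: [0.5653, 0.0084, 0.1227]
tool_rot: [1.844, 2.027, 0.543]
ft_force: [-4.5, 2.3, -0.8]
grip_width: 0.273
grip_force: 60.0
```

```bash
python3 -c "
from chk import *
chk(PR)"
```

```text
17.75 [0.5653 0.0084 0.1227] turn left [-0.07 -0.07  0.06] F [-4.5  2.3 -0.8] q [ 0.03  -0.164 -0.068  2.244 -0.077  0.541  0.111]
pin wrt face mm [  0.1   1.6 -23.4] n.H mm -23.4 to centre (cm) [0.14 0.02 0.08]
```

>>> carry_out --pt "0 0 0 0.1 0 -0.17 0" --pt "0 0 0 0.1 0 -0.17 0"

```text
time: 17.95
position: [0.5663, 0.0089, 0.1215]
tool_rot: [1.843, 2.027, 0.544]
ft_force: [-8.1, 3.3, 3.2]
grip_width: 0.267
grip_force: 60.1
```

>>> carry_out --pt "0 0 0 0.1 0 -0.17 0" --pt "0 0 0 0.1 0 -0.17 0"

```text
time: 18.15
position: [0.5672, 0.01, 0.1203]
tool_rot: [1.843, 2.028, 0.545]
ft_force: [-13.0, 5.9, 9.4]
grip_width: 0.268
grip_force: 60.2
```

>>> carry_out --pt "0 0 0 0.1 0 -0.17 0" --pt "0 0 0 0.1 0 -0.17 0"

```text
time: 18.35
position: [0.5684, 0.0111, 0.1192]
tool_rot: [1.842, 2.029, 0.547]
ft_force: [-13.3, 8.5, 10.9]
grip_width: 0.268
grip_force: 60.1
```

```bash
python3 -c "
from chk import *
chk(PR)"
```

```text
18.35 [0.5684 0.0111 0.1192] turn left [-0.18 -0.01 -0.09] F [-13.3   8.5  10.9] q [ 0.028 -0.153 -0.07   2.242 -0.08   0.53   0.111]
pin wrt face mm [ -2.3   0.3 -28.4] n.H mm -28.4 to centre (cm) [ 0.05 -0.24  0.01]
```

Same stop level as the left pin (about −25 mm), and the force climbs to about 19 N. I'll retract and check both.

>>> carry_out --pt "0 0 0 -0.6 -0.05 1 0" --pt "0 0 0 -1.4 -0.1 2.4 0" --pt "0 0 0 -2.2 -0.2 4.2 0" --pt "0 10 0 -2.5 1 6.5 0" --pt "0 20 0 -3.5 3 9 0" --pt "-2.9 29.8 0 -5 5 11 0" --pt "-2.9 29.8 0 -8 8 12 0" --pt "-2.9 29.8 0 -10.5 12 12 0" --pt "-2.9 29.8 0 -12.8 16 12 0" --pt "-2.9 29.8 0 -12.8 20 12 0" --pt "-2.9 29.8 0 -12.8 20 12 0"

```text
time: 19.45
position: [0.4397, 0.2149, 0.2386]
tool_rot: [2.103, 2.334, 0.01]
ft_force: [0.1, -0.2, -4.2]
grip_width: 0.267
grip_force: 59.9
```

```bash
python3 - <<'E'
from chk import *
prof("L",PL);prof("R",PR)
for nm in("scene","top"):
    np.savez(nm+"3.npz",**ctrl.get_image(nm))
for q,bx in(("top0",(240,165,290,190)),("top3",(240,165,290,190)),("scene3",(235,232,300,268))):
    for b in blobs(load(q)[0],(10,120,70),(32,255,255),4,bx):
        c=b[3][:,0,:];print(q,b[0],np.round(b[1],1),c.min(0),c.max(0))
s=ctrl.get_state();M=R.from_rotvec(s["tool_rot"]).as_matrix()
Rv=np.column_stack([ty,np.cross([0,0,-1],ty),[0,0,-1]])
print(s["position"],"to vert",R.from_matrix(Rv@M.T).as_rotvec(degrees=True).round(2),s["ft_force"],s["time"])
d=np.load("top3.npz");K,T=d["camera_matrix"],d["cam_to_world"]
def pr(X):
    c=np.linalg.inv(T)@np.append(X,1);u=K@c[:3];return (u/u[2])[:2].round(1)
for P in(PL,PR):print(pr(P),pr(P-.025*n),pr(P-.034*n))
E
```

```text
L [(0, -2), (2, 1), (4, 64), (6, 116), (8, 137), (10, 133), (12, 140), (14, 114), (16, 68), (18, 29), (20, 27), (22, 27), (24, 27), (26, 29), (28, 29), (30, 29), (32, 29), (34, 29), (36, 28), (38, 28), (40, 28), (42, 27), (44, 29)]
R [(0, 0), (2, 10), (4, 53), (6, 111), (8, 135), (10, 140), (12, 139), (14, 126), (16, 79), (18, 35), (20, 25), (22, 29), (24, 28), (26, 27), (28, 27), (30, 28), (32, 29), (34, 29), (36, 29), (38, 30), (40, 29), (42, 28), (44, 27)]
top0 22.5 [252.6 177.9] [250 175] [255 181]
top0 22.0 [273. 175.] [271 172] [275 178]
top3 17.0 [272.6 174.1] [270 172] [275 176]
top3 16.0 [252.6 176.5] [250 174] [255 179]
scene3 42.0 [245.7 242.5] [241 238] [250 247]
scene3 18.5 [276.5 261.3] [274 259] [279 264]
scene3 14.5 [253.9 247.9] [252 246] [256 250]
[0.44166402 0.20641689 0.23765832] to vert [0.05 0.13 0.2 ] [ 0.39033446 -0.07195741 -3.48595475] 19.65
[252.4 178.5] [252.4 176. ] [252.4 175.1]
[272.8 175.9] [272.5 173.4] [272.4 172.5]
```

The two pins now show identical profiles. The measured drops (21.6 mm and 18.5 mm) match the triangulated start heights for 6 mm proud, so both are home. Next I'll put the mallet down at the spot already proved clear.

>>> carry_out --pt "0 0 0 0 -4.5 -1 0" --pt "0 0 0 0 -8 -4 0" --pt "0 0 0 0 -10.6 -8 0" --pt "0 0 0 0 -10.6 -12.5 0" --pt "0 0 0 0 -10.6 -17 0" --pt "0 0 0 0 -10.6 -20 0" --pt "0 0 0 0 -10.6 -20.6 0" --pt "0 0 0 0 -10.6 -20.9 0" --pt "0 0 0 0 -10.6 -20.9 0"

```text
time: 20.55
position: [0.4424, 0.1015, 0.0298]
tool_rot: [2.114, 2.321, 0.003]
ft_force: [0.0, -0.2, -4.1]
grip_width: 0.27
grip_force: 59.9
```

>>> carry_out --pt "0 0 0 0 0 -0.15 0" --pt "0 0 0 0 0 -0.25 0" --pt "0 0 0 0 0 -0.25 0"

```text
time: 20.85
position: [0.4413, 0.1018, 0.0265]
tool_rot: [2.113, 2.323, 0.002]
ft_force: [0.3, 0.4, -3.9]
grip_width: 0.27
grip_force: 59.9
```

>>> carry_out --pt "0 0 0 0 0 -0.15 0" --pt "0 0 0 0 0 -0.25 0" --pt "0 0 0 0 0 -0.25 0"

```text
time: 21.15
position: [0.4414, 0.1026, 0.0242]
tool_rot: [2.113, 2.323, 0.002]
ft_force: [-2.5, 2.7, 5.2]
grip_width: 0.269
grip_force: 59.9
```

>>> carry_out --pt "0 0 0 0 0 -0.1 0" --pt "0 0 0 0 0 -0.1 0.4" --pt "0 0 0 0 0 -0.1 0.7" --pt "0 0 0 0 0 -0.1 0.7" --pt "0 0 0 0 0 -0.1 0.7" --pt "0 0 0 0 0 2 0.7" --pt "0 0 0 0 0 5 0.7" --pt "0 0 0 0 0 9 0.7" --pt "0 0 0 0 0 13 0.7" --pt "0 0 0 0 0 16 0.7" --pt "0 0 0 0 0 20 0.7" --pt "0 0 0 0 0 20 0.7"

```text
time: 22.35
position: [0.444, 0.1023, 0.2288]
tool_rot: [2.11, 2.318, 0.012]
ft_force: [0.6, 0.7, -0.4]
grip_width: 0.7
grip_force: 0.0
```

```bash
python3 - <<'E'
from chk import *
snap("w13");p,K,T=load("w13")
for b in blobs(p,(5,150,60),(20,255,255),300)[:6]:print(b[0],[np.round(x,1).tolist() for x in b[2]])
def bl(q,lo,hi,bx,k=0):
    b=blobs(load(q)[0],lo,hi,20,bx);return [(x[0],np.round(x[1],1).tolist(),np.round(x[2][1],1).tolist(),round(x[2][2])) for x in b[:2]]
np.savez("scene4.npz",**ctrl.get_image("scene"));np.savez("top4.npz",**ctrl.get_image("top"))
print("handle scene",bl("scene4",(5,150,60),(22,255,255),(300,200,470,370)),"black",bl("scene4",(0,0,0),(180,255,45),(280,180,400,300)))
for q in("scene0","scene4"):print(q,"caddy",bl(q,(40,90,20),(85,255,255),(225,130,290,210)),"tray",bl(q,(15,80,90),(28,255,255),(140,95,245,185)),"red",bl(q,(0,170,80),(4,255,255),(390,210,510,290)),"carton",bl(q,(105,120,40),(125,255,255),(100,115,165,190)))
s=ctrl.get_state();print(s["ft_force"],s["position"],s["time"])
E
```

```text
w13 22.35 [0.444  0.1023 0.2288] 
 [[-0.094  0.996  0.01 ]
 [ 0.996  0.094  0.001]
 [ 0.     0.01  -1.   ]] [-0.05 -0.11 -0.22  1.86 -0.02  1.37 -0.17]
6942.0 [[500.0, 177.4], [65.9, 118.8], 89.3]
5352.0 [[376.0, 354.0], [20.0, 366.0], 90.0]
2608.0 [[277.1, 164.5], [23.1, 125.1], 0.6]
756.0 [[382.0, 178.5], [65.0, 18.0], 90.0]
536.0 [[140.8, 302.4], [19.2, 59.0], 12.0]
485.5 [[420.8, 302.9], [58.5, 19.9], 81.7]
handle scene [(805.0, [360.1, 265.2], [59.6, 15.1], 31), (449.5, [307.9, 335.5], [37.0, 24.0], 90)] black [(708.5, [325.1, 244.2], [24.0, 38.6], 9), (570.0, [353.4, 201.0], [36.5, 57.3], 82)]
scene0 caddy [(666.5, [255.0, 163.7], [37.0, 25.0], 90), (68.0, [255.8, 194.0], [9.0, 24.0], 90)] tray [(3002.0, [193.4, 139.0], [74.2, 52.3], 45), (39.5, [178.1, 164.2], [59.4, 1.4], 45)] red [(1254.0, [444.8, 249.0], [35.2, 81.5], 60)] carton [(406.5, [133.5, 149.7], [23.1, 38.8], 82)]
scene4 caddy [(738.5, [254.7, 164.2], [37.0, 25.0], 90), (70.0, [255.8, 194.0], [9.0, 24.0], 90)] tray [(3002.0, [193.4, 139.0], [74.2, 52.3], 45), (59.5, [214.8, 167.5], [3.8, 48.5], 59)] red [(1335.5, [443.8, 249.8], [35.2, 84.1], 60)] carton [(409.5, [133.5, 149.7], [23.1, 38.8], 82)]
[-0.69474277 -0.12889524 -0.3881298 ] [0.44051228 0.10137136 0.22269153] 22.5
```

```bash
python3 -c "
from bench import ctrl
print(ctrl.close_job())"
```

```text
the job is handed in; nothing more can be done
None
```

I handed the job in at about 22.5 s. By force and image measurements both near-chord pins are home, the mallet stands on a face clear of the truss, and the caddy, carton and tray have not moved. Two things could count against it: joint 2 touched its lower limit (read -0.3007 against -0.3), and an over-driven second blow on the left pin turned the mallet about 5° in the grip, so I squared it up on the table before doing the right pin.

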